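# Seat a sensor housing in its alignment nest and clamp it

### The job

Slide the loose round white sensor housing across the aluminium plate, without lifting or tipping it, and press it gently until you feel it bear on both steel roller posts at once while the clamp is still open. Then swing the red-handled cam lever over until it snaps past centre and the rubber pad clamps the housing against the two posts, and let go. Leave the suction cup, the circuit board and the pliers where they are.

Things in the scene. Friction and masses are not known exactly. Their poses are not given: they have to be found in the camera images.
- nest: Fixed aluminium plate 300 x 300 x 12 mm with dark dots; origin at the centre of its underside, z up. 'Plate x, y' below are its axes; yaw up to 0.3 rad either way. With the adjustable stop at mid-setting the seated housing's centre is at plate x +45, y +30 mm; other settings shift it up to about 6 mm along plate direction (0.91, -0.42) or back.
- fixed_post: Fixed upright post: a free-turning steel roller, 12 mm diameter, 24 mm tall above the plate; origin at the centre of its foot on the plate's top. It lies 46 mm from the mid-setting seat centre, 65 degrees counterclockwise (from above) from plate +x.
- stop_base: Blue slotted track (fixed) carrying the second post, an alike roller, 12 mm diameter, 24 mm tall. Origin on the plate's top at the mid-setting, 46 mm from the seat centre, 35 degrees clockwise from plate +x. The post is locked up to 6 mm either way along plate x from this origin: its setting is not in this pose, but can be seen, or felt through the housing. It does not yield.
- housing: Loose round white housing, 0.17-0.35 kg: skirt 80 mm diameter, 30 mm high, then a cone to 50 mm diameter at 52 mm height; black ring and steel disc on top. Origin under its centre, z up. Starts on the plate's -x, +y part. Push its rim, e.g. with two parted fingertips (50 mm) as a stable fork, 20-28 mm above the plate (over the pad). Over 25 N from the fingers is too hard.
- pad: Black rubber clamp pad, 20 mm wide, 4 to 16 mm above the plate; origin at plate-top level under its front face, which looks along own +x (40 deg counterclockwise from plate +x). Open, it is 70 mm from the seat: bring the housing in from plate -x, 12 mm or more to +y of the seat until within 30 mm of it in x. Closing drives it 34 mm; sprung, it presses the seated housing with 9 to 13 N.
- lever (a joint): Angle of the cam lever (rad): 0 = fully open, 1.78 = fully closed, growing counterclockwise seen from above. A spring holds it at either end: from 0 it resists (about 2 to 8 N at the handle), and beyond about 1.6 it snaps by itself to 1.78 and stays.
- lever_pivot (a point): Point on the lever's upright pivot axis, on the plate's top. Clamp body around it: up to 34 mm high.
- lever_pin (a point): Top centre of the red upright handle pin at the lever's end: 14 mm diameter, 75 mm from the pivot axis, 33 to 62 mm above the plate's top (lever arm, 13 mm wide, 25 to 33 mm above it). Open, the lever points from the pivot 140 degrees clockwise from plate +x; closed, 38 degrees clockwise. Push the pin sideways along its arc.
- suction_cup: Bystander: loose black rubber suction cup with brass fitting, 60 mm diameter, 42 mm tall, standing on the plate near its +x, -y corner; origin under its centre.
- circuit_board: Bystander: loose small green circuit board, 36 x 28 mm, 11 mm tall, lying on the plate near its +x, +y corner; origin under its centre.
- pliers: Bystander: loose red-handled pliers, about 145 mm long, 12 mm tall, lying on the table to the robot's right of the plate; origin near the middle of their length.
Things that resemble listed ones, but are neither listed nor needed, are in the scene too. There is more than one size of the housing; the job needs the middle-sized.

How it is judged (in metres and radians):
On the way, in this order (a step that is already met when the one before it is completed fails the run):
1. the housing is pressed against both posts at once (over 0.8 N on each) with the lever still open (below 0.2 rad) (contact force between housing and fixed_post above 0.8 N and contact force between housing and stop_base above 0.8 N and value of joint lever below 0.2 rad), for 0.2 s.
2. the lever has snapped past centre (value of joint lever above 1.68 rad), for 0.1 s.
At the end, for the whole second after the job is handed in: The lever is beyond 1.68 rad; the housing stands flat (within 0.05 rad) and still on the plate (below 10 mm/s), the pad pressing it with over 4 N and each of the two posts bearing over 1 N (value of joint lever above 1.68 rad and contact force between housing and fixed_post above 1 N and contact force between housing and stop_base above 1 N and contact force between housing and pad above 4 N and angle between housing's own z axis and vertical below 0.05 rad and linear speed of housing below 0.01 m/s); the robot touches nothing.
It fails at once if the fingers press the housing with more than 25 N (contact force between the fingers and housing above 25 N).
It fails at once if the housing is lifted more than 6 mm off the plate (z of housing in the frame of nest above 0.018 m).
It fails at once if the housing is tipped more than 0.2 rad (angle between housing's own z axis and vertical above 0.2 rad).
It fails at once if the suction cup, the circuit board or the pliers are moved more than 15 mm (distance of any of suction_cup, circuit_board, pliers from where it was at the start of the episode above 0.015 m).
It also fails if it takes over 72 s, if anything falls off the work surface, if the arm or the gripper's body presses on something with over 40 N, if the wrist force passes 120 N, or if a joint passes its speed limit or range.

### The arm

A 6-joint arm with a two-finger parallel gripper is mounted at the origin on the work surface. World frame = base frame: x ahead of the robot, y to its left, z up, the work surface at z = 0. Lengths are in mm, angles in rad, forces in N, time in s.
With the tool pointing down it reaches from about 350 to 975 mm from the base axis. Payload 7.1 kg.
Tool frame: the origin (TCP) lies midway between the tips of the shut fingers; the grasp point (between the pads) lies 19 mm behind it (ctrl.grasp_offset is the distance from the TCP to the grasp point, in mm); z points along the fingers, y is the line along which they close (so a half turn about z gives the same grasp; the last joint's range is limited). The gripper opens to 88 mm and grips with 3 to 60 N. Pads are 20 mm wide; open, the fingers measure 115 mm over their backs; the gripper's body (75 mm by 178 mm) begins 61 mm behind the grasp point.
Start: joints at [-1.195, 0.423, 1.63, -0, 1.089, -0.019], TCP at [240.405, -576.897, 222.675] pointing down, gripper open.
Joint ranges: [-3, 3], [-0.9, 2.11], [0.09, 2.58], [-1.31, 4.45], [0.11, 2.69], [-2.54, 2.54]. Speed limits (rad/s): [2.39, 2.39, 3.01, 3.14, 3.14, 3.14].

### API

Orientations are given as a rotation vector (axis times angle).
In Python, from workcell import ctrl gives the robot as it stands. The module is installed in compiled form; this text tells all that it offers.
- The arm moves only by the tool servo_tool, never from a script. Its argument "rows" is a list of rows, each a list of 7 numbers: the turn, a rotation vector about the tool's x, y, z as a fraction of full scale, then the shift along the tool's x, y, z as a fraction of full scale, then the finger opening in mm, from 0 to 87.8. A call has 1 to 10 rows; each row is the pose to reach, as a shift and turn from the pose commanded when the call began, along the tool's axes at that moment; what a row does not reach only later rows make up. Full scale, the value 1, is 20 cm for a shift and 1.5 rad for a turn. A row lasts 1/8 s, in which the tool goes at most 62.5 mm and 10.7 degrees, less where a joint would pass 70% of its speed; a pose out of reach is approached as far as the arm can. A call with a number of a shift or a turn outside -1 to 1 is refused whole. A call with a gripper value outside its range is refused whole. The fingers move at their own pace and stop on an object; the grip force is fixed at half the most. Time passes only in rows, so rows that repeat a pose let the fingers close. It gives the time, the measured TCP pose, the force, the opening and the grip force at its end, in the units of the state.
- ctrl.get_obs(): the state, without advancing time (a new reading comes with each control period).
- ctrl.get_image(name): name is "scene" or "top" or "wrist"; returns (picture, depth): 400x640x3 uint8, red, green, blue; 400x640 float32, mm along the optical axis (not along the pixel's ray), 0 where there is no reading.
- ctrl.camera_info(name): a dict with "intrinsics" (3x3 intrinsics, pixels), "R" (3x3) and "t" (3): a world point X has camera coordinates R X + t. Camera axes: x right, y down, z forward; pixel columns grow to the right and rows downward; lengths in mm; the calibration is good to about 2 mm. A picture is of the moment at which its call begins: read the wrist's pose just before it. camera_info takes no time and is no camera call; for the wrist camera it gives the pose at the moment of the call.
- ctrl.close_job(): hands the job in; it is judged then, once.
The state is a dict: "t": time; "qpos": joint angles; "qvel": joint speeds; "joint_torque": joint torques, N m; "ee_pos": TCP position; "orientation": TCP orientation; "ft_force": force on the tool from outside, world axes, zero at the start; "moment": the same for the moment, N m; "width": finger opening in mm; "grasp_force": force on a finger pad.
Only numpy, scipy, OpenCV 4.12 (cv2) and the standard library are available. Lean on these libraries where they do the work, as an engineer would, in place of code of your own. Each camera call takes 0.05 s, during which the arm holds its last target. There are 200 camera calls.

## Working session

There is one attempt and no reset: what is moved stays moved. The work goes in short steps, Python scripts to look and compute and a tool call to move; the robot and the scene stay as the last step left them, time stands still between calls to the robot, and variables do not carry over. Pictures are saved under pics/ and viewed, at most 10 in all, crops included, and the job is handed in when it is done.

Besides the shell and the picture viewer there is one more tool, called after "Emit:" as name([rows], argument=value, ...), one row to a line, values as JSON. servo_tool: Moves the arm, as the interface text tells. Its arguments: {"type":"object","properties":{"rows":{"type":"array","items":{"type":"array","items":{"type":"number"}}}},"required":["rows"]}

```bash
mkdir -p pics
python3 - <<'E'
from workcell import ctrl
import cv2,numpy as np
o=ctrl.get_obs();print(o)
for n in("top","scene"):
    im,d=ctrl.get_image(n);cv2.imwrite(f"pics/{n}0.png",im[:,:,::-1]);np.savez(f"{n}0.npz",im=im,d=d,**{k:np.array(v) for k,v in ctrl.camera_info(n).items()})
    print(n,ctrl.camera_info(n))
E
```

```text
{'t': 0.0, 'qpos': array([-1.19501921e+00,  4.23828662e-01,  1.63067998e+00, -4.19564238e-05,
        1.08856654e+00, -1.89944538e-02]), 'qvel': array([-0.0010269 ,  0.00067011, -0.00129399, -0.00013971,  0.00154274,
        0.00050219]), 'joint_torque': array([ 1.14014751e-03, -5.44621181e+01, -2.73660761e+01,  6.43970654e-02,
        2.27942294e-02, -1.11636950e-04]), 'ee_pos': array([ 240.19058957, -576.41641315,  221.91322259]), 'orientation': array([-3.07916083e+00, -6.15832067e-01,  4.70452653e-04]), 'ft_force': array([ 0.70541523,  0.90549917, -0.37193498]), 'moment': array([ 0.0246893 , -0.02481255,  0.0402694 ]), 'grasp_force': 0.0, 'width': 87.67874012305525}
top {'intrinsics': array([[379.46470235,   0.        , 322.87076214],
       [  0.        , 379.46470235, 198.40910582],
       [  0.        ,   0.        ,   1.        ]]), 'R': array([[ 0.01511595, -0.9998527 ,  0.00812959],
       [-0.99168396, -0.01603071, -0.12769474],
       [ 0.12780625, -0.00613176, -0.9917802 ]]), 't': array([ -85.69622236,  555.56221486, 1036.7746399 ])}
scene {'intrinsics': array([[369.91479649,   0.        , 315.3546841 ],
       [  0.        , 369.91479649, 205.53473167],
       [  0.        ,   0.        ,   1.        ]]), 'R': array([[-0.55382441,  0.83263179,  0.0016788 ],
       [ 0.54408132,  0.36342007, -0.75624161],
       [-0.63028091, -0.41791166, -0.65429031]]), 't': array([ 389.32415273, -199.04331855, 1276.81436777])}
```

View pics/top0.png

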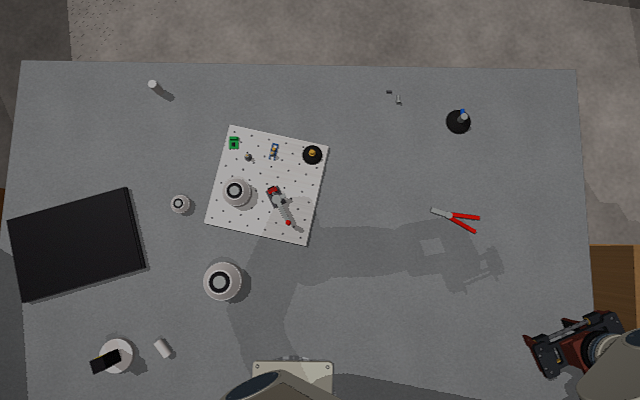

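View pics/scene0.png

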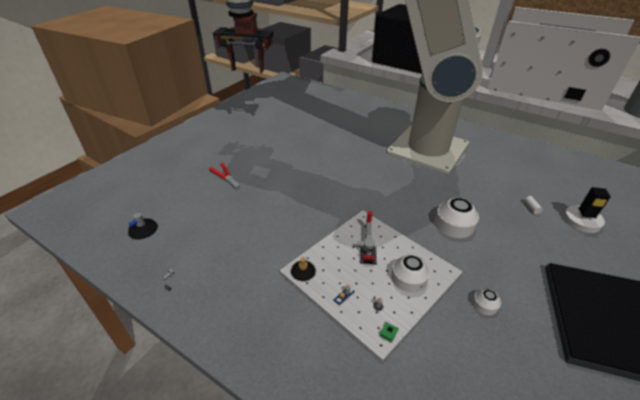

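Possible housings in the top view are small (180,204), large (222,281, on the table) and middle (237,191, on the plate). I choose the one on the plate. The posts are at (248,157) and (274,151), and the red lever pin is at (289,222). Next I'll measure and check with a close crop.

```bash
cat > h.py <<'E'
import numpy as np,cv2
def ray(c,px,z):
    K,R,t=c['intrinsics'],c['R'],c['t']
    px=np.atleast_2d(px).astype(float)
    d=np.c_[px,np.ones(len(px))]@np.linalg.inv(K).T@R
    o=-R.T@t
    return (o+d*((z-o[2])/d[:,2])[:,None])
def proj(c,X):
    p=np.atleast_2d(X)@c['R'].T+c['t']; p=p@c['intrinsics'].T
    return p[:,:2]/p[:,2:]
class Plate:
    def __init__(s,c,yaw): s.c=np.array(c);s.yaw=yaw;s.R=np.array([[np.cos(yaw),-np.sin(yaw)],[np.sin(yaw),np.cos(yaw)]])
    def w(s,p): return np.atleast_2d(p)@s.R.T+s.c
    def p(s,w): return (np.atleast_2d(w)-s.c)@s.R
E
python3 - <<'E'
from h import *
c=np.load('top0.npz');im=c['im']
g=im.min(2).astype(np.uint8)
m=(g>165).astype(np.uint8);m[:, :195]=0;m[:,340:]=0;m[:115]=0;m[250:]=0
m=cv2.morphologyEx(m,cv2.MORPH_CLOSE,np.ones((9,9)))
cs,_=cv2.findContours(m,0,2);k=max(cs,key=cv2.contourArea)
pw=ray(c,k[:,0,:],12)[:,:2].astype(np.float32)
r=cv2.minAreaRect(pw);print(r, cv2.contourArea(k))
print(cv2.boxPoints(r))
# red
hsv=cv2.cvtColor(im,cv2.COLOR_RGB2HSV)
red=(((hsv[:,:,0]<8)|(hsv[:,:,0]>172))&(hsv[:,:,1]>130)&(hsv[:,:,2]>70)).astype(np.uint8)
n,l,st,ce=cv2.connectedComponentsWithStats(red)
for i in range(1,n):
    if st[i,4]>5 and st[i,0]<400: print(st[i],ce[i])
# disc at top of housing
cv2.imwrite('pics/top_crop.png',cv2.resize(im[115:255,195:340,::-1],None,fx=4,fy=4,interpolation=cv2.INTER_CUBIC))
E
```

```text
((600.8018798828125, 86.81510162353516), (295.84210205078125, 297.9281005859375), 78.30386352539062) 8053.0
[[424.9441   -27.836403]
 [716.68616  -88.232765]
 [776.65967  201.46661 ]
 [484.9176   261.86298 ]]
[267 187  11   7  43] [271.88372093 189.69767442]
[286 220   5   5  18] [287.55555556 221.88888889]
```

View pics/top_crop.png

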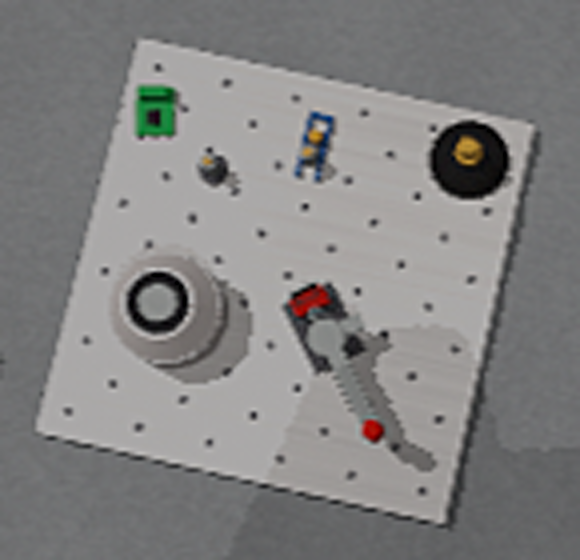

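The crop shows the 80 mm housing on the plate with disc at (234,190), the fixed post at (248,157), and the stop roller in its blue track near (274,150). The clamp is open and its pin is at (288,222). The choice holds.

Run:
```python
from h import *
c=np.load('top0.npz');im=c['im']
P=Plate([600.8,86.8],-0.2042)
g=im.min(2)
# ring: dark pixels
m=(g<45).astype(np.uint8);m[:, :218]=0;m[:,245:]=0;m[:180]=0;m[205:]=0
k=max(cv2.findContours(m,0,2)[0],key=cv2.contourArea);e=cv2.fitEllipse(k);print(e)
h=ray(c,e[0],64)[0,:2];print('housing',h,P.p(h))
pin=ray(c,[287.6,221.9],70)[0,:2];print('pin',pin,P.p(pin))
seat=np.array([45,30.]);
for n,a in(('fp',65),('stop',-35)):
    q=seat+46*np.array([np.cos(np.radians(a)),np.sin(np.radians(a))]);print(n,q,P.w(q),proj(c,np.r_[P.w(q)[0],36]))
pad=seat-70*np.array([np.cos(np.radians(40)),np.sin(np.radians(40))]);print('pad',pad)
print('stop top px',P.p(ray(c,[[195+316/4,115+136/4],[195+308/4,115+152/4]],36)[:,:2]))
print('fp px',P.p(ray(c,[195+208/4,115+160/4],36)[:,:2]))
print('cup',P.p(ray(c,[195+469/4,115+160/4],12+20)[:,:2]),'board',P.p(ray(c,[195+156/4,115+112/4],20)[:,:2]))
print('seat w',P.w(seat))
```

```text
((234.03565979003906, 190.1066436767578), (13.750423431396484, 14.240565299987793), 47.51960754394531)
housing [572.32532736 168.2386013 ] [[-44.3975021   73.97239059]]
pin [486.65571086  17.91668708] [[-97.80435004 -90.59877844]]
fp [64.44044004 71.6901582 ] [[678.43920085 143.93320915]] [[246.39095315 155.06871778]]
stop [82.68099404  3.61548393] [[682.49633616  73.57399695]] [[271.01834615 154.09655498]]
pad [ -8.62311102 -14.99513268]
stop top px [[99.12618266 -1.21511028]
 [86.42817153  1.62699542]]
fp px [[65.01823576 70.03982074]]
cup [[ 106.98440534 -111.97219104]] board [[ 94.64953442 119.60696333]]
seat w [[650.948574   107.05143268]]
```

```bash
cat >> h.py <<'E'
from scipy.spatial.transform import Rotation as Ro
P=Plate([600.8,86.8],-0.2042)
def rel(o,xy,z,h):
    """row for target: plate xy, world z, world heading h of tool x, tool down"""
    Rc=Ro.from_rotvec(o['orientation']);t=np.r_[P.w(xy)[0],z]
    Rt=Ro.from_matrix(np.c_[[np.cos(h),np.sin(h),0],[np.sin(h),-np.cos(h),0],[0,0,-1]])
    return np.round(np.r_[(Rc.inv()*Rt).as_rotvec()/1.5,Rc.inv().apply(t-o['ee_pos'])/200],4)
H=-np.radians(15)-0.2042+np.pi   # pushing with tool -x
E
python3 - <<'E'
from h import *
from workcell import ctrl
o=ctrl.get_obs()
c=np.load('top0.npz');d=c['d']
def pt(u,v):
    z=d[v,u];K=c['intrinsics'];p=np.array([(u-K[0,2])*z/K[0,0],(v-K[1,2])*z/K[1,1],z]);return c['R'].T@(p-c['t'])
for n,u in(('big',(222,281)),('red',(272,190)),('house',(234,190)),('pin',(288,221)),('clamp',(277,201)),('clamp2',(283,200))):
    w=pt(*u);print(n,w.round(),P.p(w[:2]).round())
f=np.array([np.cos(np.radians(-15)),np.sin(np.radians(-15))])
s=np.array([-44.4,74])-68*f
print(s,P.w(s),H,rel(o,s,150,H))
E
```

```text
big [327. 188.  68.] [[-289.   44.]]
red [579.  68.  32.] [[-17. -23.]]
house [573. 168.  65.] [[-44.  74.]]
pin [489.  17.  75.] [[-95. -92.]]
clamp [546.  51.  47.] [[-46. -46.]]
clamp2 [553.  37.  17.] [[-37. -58.]]
[-110.08295619   91.59969507] [[511.57911807 198.81962153]] 2.675593265790644 [-4.0000e-04 -1.0000e-03 -1.5205e+00  2.7434e+00 -3.0559e+00  3.6410e-01]
```

Emit:
servo_tool([
  [0,0,-0.04,0.05,-0.05,0,50],
  [0,0,-0.12,0.14,-0.15,0,50],
  [0,0,-0.21,0.25,-0.27,0,50],
  [0,0,-0.3,0.36,-0.4,0,50],
  [0,0,-0.39,0.47,-0.52,0,50],
  [0,0,-0.48,0.58,-0.64,0,50],
  [0,0,-0.57,0.68,-0.76,0,50],
  [0,0,-0.66,0.79,-0.88,0,50],
  [0,0,-0.75,0.9,-1.0,0,50],
  [0,0,-0.76,0.9,-1.0,0,50],
])

```text
t: 1.35
ee_pos: [329.7, -321.5, 222.5]
orientation: [-2.257, -2.184, -0.0]
ft_force: [-0.1, 0.5, -0.4]
width: 50.0
grasp_force: 0.0
```

```bash
cat > q.py <<'E'
from h import *
from workcell import ctrl
import sys
o=ctrl.get_obs()
x,y,z=map(float,sys.argv[1:4]);h=float(sys.argv[4]) if len(sys.argv)>4 else H
print(o['t'],o['qpos'].round(2),o['ee_pos'].round(1),P.p(o['ee_pos'][:2]).round(1),o['ft_force'].round(1),rel(o,[x,y],z,h))
E
python3 q.py -110 91.6 150
```

```text
1.35 [-0.8   0.18  1.98  0.    0.98 -0.77] [ 329.7 -321.5  222.5] [[-182.7 -454.8]] [-0.1  0.5 -0.4] [-1.0000e-04 -6.0000e-04 -7.5870e-01  2.6304e+00  8.2290e-01  3.6370e-01]
```

Emit:
servo_tool([
  [0,0,-0.04,0.06,0.02,0.01,50],
  [0,0,-0.12,0.18,0.05,0.03,50],
  [0,0,-0.21,0.31,0.1,0.06,50],
  [0,0,-0.3,0.44,0.14,0.08,50],
  [0,0,-0.39,0.56,0.18,0.1,50],
  [0,0,-0.48,0.69,0.22,0.12,50],
  [0,0,-0.57,0.8,0.25,0.14,50],
  [0,0,-0.66,0.9,0.28,0.16,50],
  [0,0,-0.74,1.0,0.31,0.17,50],
  [0,0,-0.76,1.0,0.31,0.17,50],
])

```text
t: 2.6
ee_pos: [399.0, -125.0, 188.4]
orientation: [-0.723, -3.057, -0.0]
ft_force: [-0.5, 0.2, -0.2]
width: 50.2
grasp_force: 0.0
```

```bash
python3 q.py -110 91.6 150
```

```text
2.6 [-0.33  0.17  2.1  -0.    0.88 -1.44] [ 399.  -125.   188.4] [[-154.7 -248.4]] [-0.5  0.2 -0.2] [-1.0000e-04 -4.0000e-04  1.0000e-03  2.2140e-01  1.7001e+00  1.9190e-01]
```

Emit:
servo_tool([
  [0,0,0,0.01,0.08,0.01,50],
  [0,0,0,0.03,0.22,0.02,50],
  [0,0,0,0.05,0.38,0.03,50],
  [0,0,0,0.07,0.54,0.05,50],
  [0,0,0,0.09,0.7,0.07,50],
  [0,0,0,0.11,0.86,0.09,50],
  [0,0,0,0.12,0.96,0.1,50],
  [0,0,0,0.13,1.0,0.1,50],
])

```text
t: 3.6
ee_pos: [466.1, 64.9, 168.5]
orientation: [-0.727, -3.056, 0.0]
ft_force: [0.0, 0.2, -0.8]
width: 49.8
grasp_force: 0.0
```

Emit:
servo_tool([
  [0,0,0,0.01,0.08,0.01,50],
  [0,0,0,0.03,0.22,0.02,50],
  [0,0,0,0.05,0.38,0.03,50],
  [0,0,0,0.07,0.54,0.05,50],
  [0,0,0,0.09,0.66,0.07,50],
  [0,0,0,0.09,0.7,0.09,50],
  [0,0,0,0.09,0.7,0.09,50],
])

```text
t: 4.47
ee_pos: [512.2, 197.8, 150.1]
orientation: [-0.726, -3.056, 0.001]
ft_force: [-0.5, 0.1, -0.4]
width: 50.2
grasp_force: 0.0
```

```bash
python3 q.py -110 91.6 36
python3 - <<'E'
from workcell import ctrl
import cv2,numpy as np
ci=ctrl.camera_info("wrist");im,d=ctrl.get_image("wrist");cv2.imwrite("pics/w1.png",im[:,:,::-1]);np.savez("w1.npz",im=im,d=d,**{k:np.array(v) for k,v in ci.items()})
from h import *
print(ci['R'].round(2),(-ci['R'].T@ci['t']).round())
for n,p,z in(('house',[-44.4,74],64),('fp',[64.4,71.7],36),('stop',[82.7,3.6],36)):print(n,proj(ci,np.r_[P.w(p)[0],z]))
E
```

```text
4.475 [ 0.35  0.41  1.85 -0.    0.88 -0.76] [512.2 197.8 150.1] [[-109.3   90.7]] [-0.5  0.1 -0.4] [-7.000e-04 -5.000e-04 -3.000e-04  4.300e-03  4.000e-03  5.707e-01]
[[ 0.45  0.89 -0.  ]
 [ 0.86 -0.43  0.27]
 [ 0.24 -0.12 -0.96]] [445. 230. 312.]
house [[318.11622449 271.93116699]]
fp [[341.34355799 344.59366785]]
stop [[286.95411922 370.33828812]]
```

View pics/w1.png

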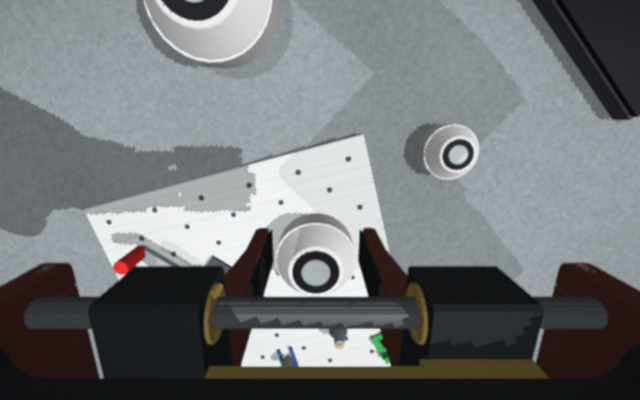

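The wrist view shows the housing disc at (316,271), against a predicted (318,272), and centred between the fingers. The fixed post is at (338,335). I'll lower behind the rim.

Emit:
servo_tool([
  [0,0,0,0,0,0.05,50],
  [0,0,0,0,0.01,0.15,50],
  [0,0,0,0,0.01,0.27,50],
  [0,0,0,0,0.01,0.39,50],
  [0,0,0,0,0.01,0.48,50],
  [0,0,0,0,0.01,0.54,50],
  [0,0,0,0,0.01,0.57,50],
  [0,0,0,0,0.01,0.57,50],
])

```text
t: 5.52
ee_pos: [513.5, 199.8, 36.6]
orientation: [-0.727, -3.056, 0.0]
ft_force: [-0.1, 1.3, 0.4]
width: 49.9
grasp_force: 0.0
```

```bash
python3 q.py -84.2 84.7 36;python3 q.py 4 39.7 36
```

```text
5.525 [ 0.35  0.6   1.89 -0.    0.66 -0.75] [513.5 199.8  36.6] [[-108.4   92.9]] [-0.1  1.3  0.4] [-1.000e-04 -0.000e+00 -5.000e-04 -1.277e-01 -8.100e-03  3.000e-03]
5.525 [ 0.35  0.6   1.89 -0.    0.66 -0.75] [513.5 199.8  36.6] [[-108.4   92.9]] [-0.1  1.3  0.4] [-1.000e-04 -0.000e+00 -5.000e-04 -6.120e-01 -1.109e-01  3.000e-03]
```

Emit:
servo_tool([
  [0,0,0,-0.03,-0.008,0.003,50],
  [0,0,0,-0.06,-0.008,0.003,50],
  [0,0,0,-0.09,-0.008,0.003,50],
  [0,0,0,-0.11,-0.008,0.003,50],
  [0,0,0,-0.125,-0.008,0.003,50],
  [0,0,0,-0.14,-0.01,0.003,50],
  [0,0,0,-0.16,-0.015,0.003,50],
  [0,0,0,-0.18,-0.02,0.003,50],
  [0,0,0,-0.2,-0.025,0.003,50],
])

```text
t: 6.65
ee_pos: [547.1, 177.2, 36.0]
orientation: [0.726, 3.056, -0.0]
ft_force: [-0.5, 1.9, -0.5]
width: 49.7
grasp_force: 0.9
```

```bash
python3 q.py 4 39.7 36
```

```text
6.65 [ 0.29  0.62  1.83 -0.    0.69 -0.81] [547.1 177.2  36. ] [[-70.9  77.6]] [-0.5  1.9 -0.5] [-0.00e+00  0.00e+00 -5.00e-04 -4.11e-01 -8.59e-02  1.00e-04]
```

Emit:
servo_tool([
  [0,0,0,-0.03,-0.006,0,50],
  [0,0,0,-0.06,-0.012,0,50],
  [0,0,0,-0.09,-0.019,0,50],
  [0,0,0,-0.12,-0.025,0,50],
  [0,0,0,-0.15,-0.031,0,50],
  [0,0,0,-0.18,-0.038,0,50],
  [0,0,0,-0.21,-0.044,0,50],
  [0,0,0,-0.24,-0.05,0,50],
  [0,0,0,-0.27,-0.056,0,50],
  [0,0,0,-0.28,-0.059,0,50],
])

```text
t: 7.9
ee_pos: [592.0, 141.3, 36.1]
orientation: [0.727, 3.056, 0.0]
ft_force: [-1.5, 0.7, -0.7]
width: 49.5
grasp_force: 0.8
```

```bash
python3 q.py 4 39.7 36
python3 - <<'E'
from h import *
from workcell import ctrl
ci=ctrl.camera_info("top");im,d=ctrl.get_image("top")
cv2.imwrite('pics/top2.png',cv2.resize(im[115:255,195:340,::-1],None,fx=4,fy=4,interpolation=cv2.INTER_CUBIC))
E
```

```text
7.9 [ 0.21  0.66  1.76  0.    0.73 -0.89] [592.  141.3  36.1] [[-19.7  51.6]] [-1.5  0.7 -0.7] [ 1.000e-04  1.000e-04 -7.000e-04 -1.298e-01 -2.680e-02  4.000e-04]
```

View pics/top2.png

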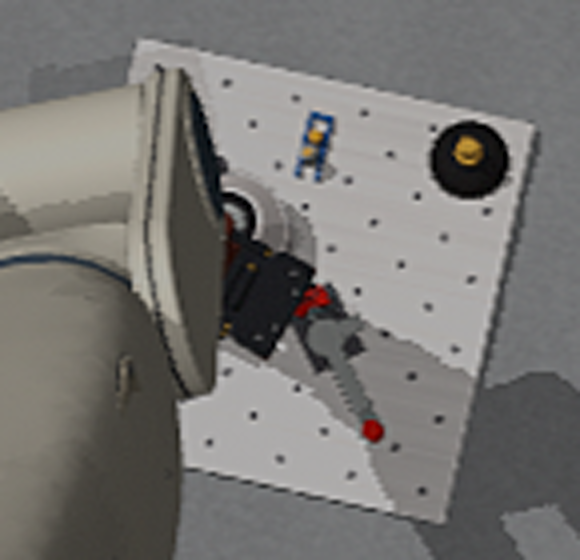

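The housing rides in the fork, with its disc near crop (240,210), and the lever pin is still at (372,430), so it is open. I'll continue toward the posts and slow down.

Emit:
servo_tool([
  [0,0,0,-0.02,-0.004,0,50],
  [0,0,0,-0.04,-0.008,0,50],
  [0,0,0,-0.06,-0.013,0,50],
  [0,0,0,-0.08,-0.017,0,50],
  [0,0,0,-0.09,-0.02,0,50],
  [0,0,0,-0.1,-0.022,0,50],
  [0,0,0,-0.105,-0.022,0,50],
  [0,0,0,-0.105,-0.022,0,50],
])

```text
t: 8.95
ee_pos: [608.4, 128.2, 36.1]
orientation: [0.727, 3.056, -0.0]
ft_force: [-1.1, 0.7, -0.7]
width: 49.9
grasp_force: 0.7
```

```bash
python3 q.py 4 39.7 36
```

```text
8.95 [ 0.19  0.67  1.73 -0.    0.75 -0.92] [608.4 128.2  36.1] [[-1. 42.]] [-1.1  0.7 -0.7] [-0.      0.     -0.0005 -0.0271 -0.0048  0.0004]
```

Emit:
servo_tool([
  [0,0,0,-0.005,0,0,50],
  [0,0,0,-0.01,0,0,50],
  [0,0,0,-0.015,0,0,50],
  [0,0,0,-0.02,0,0,50],
  [0,0,0,-0.025,0,0,50],
])

```text
t: 9.57
ee_pos: [612.9, 126.0, 36.1]
orientation: [-0.727, -3.056, 0.0]
ft_force: [-1.3, 0.2, -0.1]
width: 50.1
grasp_force: 0.9
```

Emit:
servo_tool([
  [0,0,0,-0.005,0,0,50],
  [0,0,0,-0.01,0,0,50],
  [0,0,0,-0.015,0,0,50],
])

```text
t: 9.95
ee_pos: [615.2, 124.5, 36.0]
orientation: [-0.726, -3.056, 0.001]
ft_force: [-2.6, 0.6, 0.4]
width: 49.9
grasp_force: 1.4
```

Emit:
servo_tool([
  [0,0,0,-0.004,0,0,50],
  [0,0,0,-0.008,0,0,50],
  [0,0,0,-0.008,0,0,50],
])

```text
t: 10.32
ee_pos: [616.8, 123.7, 36.0]
orientation: [-0.727, -3.056, 0.001]
ft_force: [-3.0, -2.0, 1.3]
width: 49.9
grasp_force: 1.8
```

Emit:
servo_tool([
  [0,0,0,-0.004,0,0,50],
  [0,0,0,-0.008,0,0,50],
  [0,0,0,-0.008,0,0,50],
])

```text
t: 10.7
ee_pos: [617.7, 123.2, 35.9]
orientation: [-0.727, -3.055, 0.001]
ft_force: [-5.9, -0.2, 1.9]
width: 50.0
grasp_force: 2.6
```

```bash
python3 q.py 9 39.7 36
```

```text
10.7 [ 0.18  0.68  1.71  0.    0.76 -0.93] [617.7 123.2  35.9] [[ 9.2 39. ]] [-5.9 -0.2  1.9] [-0.0004 -0.0008 -0.0006  0.0019  0.0029 -0.0003]
```

Emit:
servo_tool([
  [0,0,0,-0.004,0,0,50],
  [0,0,0,-0.008,0,0,50],
  [0,0,0,-0.008,0,0,50],
  [0,0,0,-0.008,0,0,50],
])

```text
t: 11.2
ee_pos: [618.0, 122.9, 35.8]
orientation: [-0.726, -3.053, 0.001]
ft_force: [-9.2, 3.2, 3.9]
width: 50.1
grasp_force: 4.2
```

Emit:
servo_tool([
  [0,0,0,-0.004,0,0,50],
  [0,0,0,-0.004,0,0,50],
  [0,0,0,-0.004,0,0,50],
  [0,0,0,-0.004,0,0,50],
])

```text
t: 11.7
ee_pos: [618.1, 122.8, 35.8]
orientation: [-0.726, -3.052, 0.001]
ft_force: [-10.3, 5.0, 6.1]
width: 50.1
grasp_force: 5.1
```

```bash
python3 q.py 9 39.7 36;python3 - <<'E'
from workcell import ctrl
from h import *
ci=ctrl.camera_info("wrist");im,d=ctrl.get_image("wrist");cv2.imwrite("pics/w2.png",im[:,:,::-1]);print(ctrl.get_obs()['ft_force'])
E
```

```text
11.7 [ 0.18  0.68  1.7   0.    0.76 -0.93] [618.1 122.8  35.8] [[ 9.6 38.8]] [-10.3   5.    6.1] [-0.0011 -0.003  -0.0008  0.0044  0.0037 -0.001 ]
[-10.92868446   2.83113766   4.73597681]
```

View pics/w2.png

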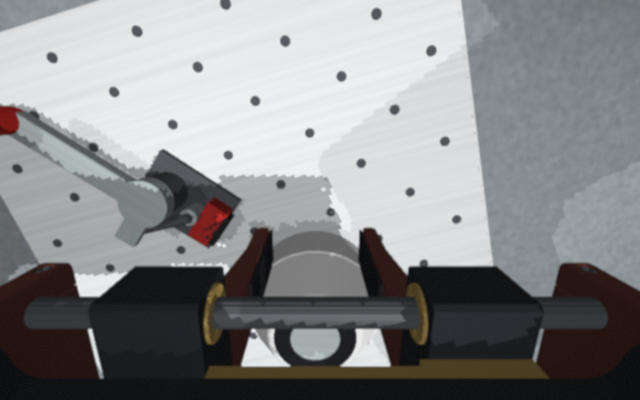

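The wrist view shows the housing in the fork, with the disc at (316,340), and the clamp lever open. The force has risen steeply. I'll nudge toward the fixed post as well, to be sure both posts bear.

Emit:
servo_tool([
  [0,0,0,0,0.004,0,50],
  [0,0,0,0,0.008,0,50],
  [0,0,0,0,0.01,0,50],
  [0,0,0,0,0.01,0,50],
  [0,0,0,0,0.01,0,50],
])

```text
t: 12.38
ee_pos: [618.3, 123.2, 35.6]
orientation: [-0.726, -3.05, 0.004]
ft_force: [-11.9, -2.9, 6.7]
width: 49.9
grasp_force: 6.3
```

Emit:
servo_tool([
  [0,0,0,0,0.005,0,50],
  [0,0,0,0,0.01,0,50],
  [0,0,0,0,0.01,0,50],
  [0,0,0,0,0.01,0,50],
])

```text
t: 12.88
ee_pos: [618.4, 123.8, 35.5]
orientation: [-0.725, -3.049, 0.007]
ft_force: [-13.5, -7.7, 9.2]
width: 50.0
grasp_force: 7.6
```

```bash
python3 q.py 9 39.7 36
```

```text
12.875 [ 0.18  0.68  1.7  -0.    0.77 -0.92] [618.4 123.8  35.5] [[ 9.7 39.8]] [-13.5  -7.7   9.2] [-0.0042 -0.0041 -0.0007  0.0034 -0.0014 -0.0025]
```

Force direction swept through the bisector with no motion, so both posts are bearing. I'll back off straight and rise.

Emit:
servo_tool([
  [0,0,0,0.005,-0.01,0,50],
  [0,0,0,0.012,-0.018,0,50],
  [0,0,0,0.03,-0.018,0,50],
  [0,0,0,0.06,-0.018,0,50],
  [0,0,0,0.11,-0.018,0,50],
  [0,0,0,0.16,-0.018,0,50],
  [0,0,0,0.2,-0.018,-0.05,50],
  [0,0,0,0.22,-0.018,-0.2,50],
  [0,0,0,0.22,-0.018,-0.4,50],
  [0,0,0,0.22,-0.018,-0.5,20],
])

```text
t: 14.12
ee_pos: [582.2, 142.8, 139.0]
orientation: [0.725, 3.053, 0.002]
ft_force: [0.5, -0.6, -0.4]
width: 43.4
grasp_force: 0.0
```

Run:
```python
from h import *
from workcell import ctrl
o=ctrl.get_obs();print(o['ee_pos'],P.p(o['ee_pos'][:2]))
pv=np.array([-40.3,-42.4])
# tool heading: closing (y) along radial ; block 20(x) along tangent
for th in(-150,-140):
  r=np.array([np.cos(np.radians(th)),np.sin(np.radians(th))]);t=np.array([-r[1],r[0]])
  print(th,pv+75*r, t)
im,d=ctrl.get_image("top");c=np.load('top0.npz')
g=im.min(2);m=(g<45).astype(np.uint8);m[:,:225]=0;m[:,262:]=0;m[:150]=0;m[190:]=0
for k in cv2.findContours(m,0,2)[0]:
  if len(k)>8:
    e=cv2.fitEllipse(k);print(e,P.p(ray(c,e[0],64)[:,:2]))
cv2.imwrite('pics/top3.png',cv2.resize(im[115:255,195:340,::-1],None,fx=4,fy=4,interpolation=cv2.INTER_CUBIC))
```

```text
[582.16666025 142.81810107 139.00791795] [[-29.60577061  51.07570209]]
-150 [-105.25190528  -79.9       ] [ 0.5       -0.8660254]
-140 [-97.75333323 -90.60907073] [ 0.64278761 -0.76604444]
((257.3951416015625, 161.310791015625), (11.761700630187988, 12.649065017700195), 24.16153907775879) [[48.37608886 30.63596903]]
((247.9664306640625, 170.82034301757812), (21.27056121826172, 93.39697265625), 171.3435821533203) [[16.48525548 49.67969067]]
```

View pics/top3.png

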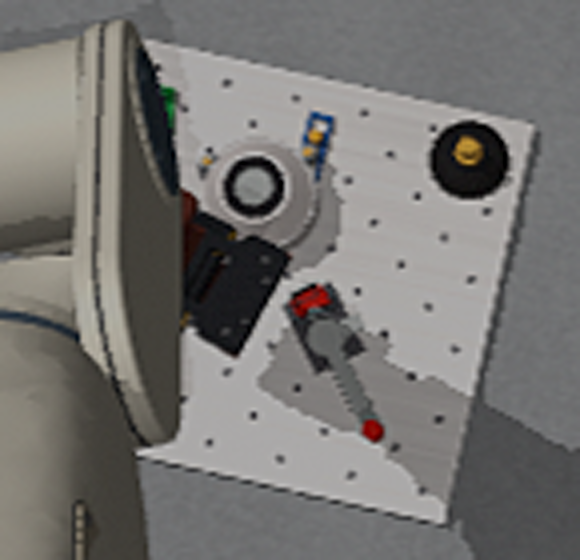

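The disc is at crop (254,187), about plate (48,31). The housing touches both the fixed post (205,160) and the stop roller (313,150), and the lever is open. Next is the lever.

```bash
python3 q.py -123.5 -60 110 2.0647
```

```text
14.175 [ 0.22  0.49  1.75  0.    0.9  -0.88] [583.3 143.  140.9] [[-28.6  51.5]] [ 0.7 -0.3  1.3] [ 0.0035  0.0023  0.4069  0.3146 -0.6621  0.1505]
```

Emit:
servo_tool([
  [0,0,0.04,0.03,-0.05,0,0],
  [0,0,0.1,0.08,-0.15,0.02,0],
  [0,0,0.17,0.13,-0.27,0.05,0],
  [0,0,0.24,0.19,-0.39,0.08,0],
  [0,0,0.31,0.25,-0.51,0.12,0],
  [0,0,0.37,0.29,-0.6,0.14,0],
  [0,0,0.405,0.31,-0.65,0.15,0],
  [0,0,0.407,0.315,-0.66,0.15,0],
  [0,0,0.407,0.315,-0.66,0.15,0],
])

```text
t: 15.3
ee_pos: [466.0, 52.9, 106.3]
orientation: [1.61, 2.697, 0.001]
ft_force: [0.2, -0.2, 0.4]
width: 0.3
grasp_force: 0.0
```

```bash
python3 q.py -123.5 -60 52 2.0647
```

```text
15.3 [ 0.09  0.39  2.05  0.    0.71 -0.41] [466.   52.9 106.3] [[-125.1  -60.5]] [ 0.2 -0.2  0.4] [ 4.000e-04  2.000e-04  4.000e-04 -3.100e-03  7.500e-03  2.713e-01]
```

Emit:
servo_tool([
  [0,0,0,0,0.007,0.05,0],
  [0,0,0,0,0.007,0.14,0],
  [0,0,0,0,0.007,0.22,0],
  [0,0,0,0,0.007,0.26,0],
  [0,0,0,0,0.007,0.27,0],
  [0,0,0,0,0.007,0.27,0],
])

```text
t: 16.05
ee_pos: [467.1, 53.4, 52.1]
orientation: [1.611, 2.697, 0.0]
ft_force: [0.5, 0.4, -0.5]
width: 0.6
grasp_force: 0.0
```

```bash
cat > lev.py <<'E'
from h import *
from workcell import ctrl
import sys
o=ctrl.get_obs();print(o['t'],o['ee_pos'].round(1),P.p(o['ee_pos'][:2]),o['ft_force'].round(1))
pv=np.array([-40.3,-42.4])
for a in sys.argv[2:]:
    th=np.radians(-140)+float(a);r=np.array([np.cos(th),np.sin(th)]);t=np.array([-r[1],r[0]])
    print(a,rel(o,pv+75*r-float(sys.argv[1])*t,52,th+np.pi/2-.2042+np.pi).round(3).tolist())
E
python3 lev.py 17 0 .1 .2 .3 .4 .5 .6
```

```text
16.05 [467.1  53.4  52.1] [[-124.1331306   -59.77374829]] [ 0.5  0.4 -0.5]
0 [0.0, 0.0, -0.0, -0.118, 0.002, 0.001]
.1 [0.0, 0.0, -0.067, -0.156, -0.005, 0.001]
.2 [0.0, 0.0, -0.134, -0.194, -0.007, 0.001]
.3 [0.0, 0.0, -0.2, -0.232, -0.006, 0.001]
.4 [0.0, 0.0, -0.267, -0.271, -0.002, 0.001]
.5 [0.0, 0.0, -0.334, -0.308, 0.007, 0.001]
.6 [0.0, 0.0, -0.4, -0.344, 0.02, 0.001]
```

Emit:
servo_tool([
  [0,0,0,-0.05,0.001,0,0],
  [0,0,0,-0.09,0.002,0,0],
  [0,0,0,-0.118,0.002,0,0],
  [0,0,-0.034,-0.137,-0.002,0,0],
  [0,0,-0.067,-0.156,-0.005,0,0],
  [0,0,-0.1,-0.175,-0.006,0,0],
  [0,0,-0.134,-0.194,-0.007,0,0],
  [0,0,-0.167,-0.213,-0.007,0,0],
  [0,0,-0.2,-0.232,-0.006,0,0],
])

```text
t: 17.18
ee_pos: [487.7, 11.9, 52.1]
orientation: [-1.189, -2.907, -0.0]
ft_force: [-1.3, 3.5, 1.3]
width: 0.3
grasp_force: 1.5
```

```bash
python3 lev.py 17 .3 .4 .5 .6 .7 .8 .9
```

```text
17.175 [487.7  11.9  52.1] [[-95.60080337 -96.29486254]] [-1.3  3.5  1.3]
.3 [-0.0, -0.0, 0.0, -0.001, 0.001, 0.001]
.4 [-0.0, -0.0, -0.066, -0.039, -0.005, 0.001]
.5 [-0.0, -0.0, -0.133, -0.078, -0.008, 0.001]
.6 [0.0, -0.001, -0.2, -0.116, -0.007, 0.001]
.7 [0.0, -0.001, -0.266, -0.154, -0.002, 0.001]
.8 [0.0, -0.001, -0.333, -0.192, 0.006, 0.001]
.9 [0.0, -0.0, -0.4, -0.228, 0.019, 0.0]
```

Emit:
servo_tool([
  [0,0,-0.033,-0.02,-0.003,0,0],
  [0,0,-0.066,-0.039,-0.005,0,0],
  [0,0,-0.1,-0.058,-0.007,0,0],
  [0,0,-0.133,-0.078,-0.008,0,0],
  [0,0,-0.166,-0.097,-0.008,0,0],
  [0,0,-0.2,-0.116,-0.007,0,0],
  [0,0,-0.233,-0.135,-0.005,0,0],
  [0,0,-0.266,-0.154,-0.002,0,0],
  [0,0,-0.3,-0.173,0.001,0,0],
  [0,0,-0.333,-0.192,0.006,0,0],
])

```text
t: 18.42
ee_pos: [514.6, -13.9, 51.9]
orientation: [-0.433, -3.108, -0.001]
ft_force: [-2.9, 4.8, 3.1]
width: 0.6
grasp_force: 2.7
```

```bash
python3 lev.py 17 .8 .9 1 1.1 1.2 1.3
```

```text
18.425 [514.6 -13.9  51.9] [[ -63.94978343 -116.09296787]] [-2.9  4.8  3.1]
.8 [-0.0, -0.002, 0.0, -0.006, 0.001, -0.0]
.9 [0.0, -0.002, -0.067, -0.044, -0.006, -0.001]
1 [0.0, -0.002, -0.133, -0.082, -0.008, -0.001]
1.1 [0.0, -0.002, -0.2, -0.121, -0.007, -0.001]
1.2 [0.0, -0.002, -0.267, -0.159, -0.002, -0.001]
1.3 [0.0, -0.002, -0.333, -0.196, 0.006, -0.001]
```

Emit:
servo_tool([
  [0,0,-0.033,-0.02,-0.003,0,0],
  [0,0,-0.066,-0.039,-0.005,0,0],
  [0,0,-0.1,-0.058,-0.007,0,0],
  [0,0,-0.133,-0.078,-0.008,0,0],
  [0,0,-0.166,-0.097,-0.008,0,0],
  [0,0,-0.2,-0.116,-0.007,0,0],
  [0,0,-0.233,-0.135,-0.005,0,0],
  [0,0,-0.266,-0.154,-0.002,0,0],
  [0,0,-0.3,-0.173,0.001,0,0],
  [0,0,-0.333,-0.192,0.006,0,0],
])

```text
t: 19.68
ee_pos: [551.6, -23.6, 51.8]
orientation: [0.349, -3.118, -0.001]
ft_force: [-4.4, 1.5, 2.5]
width: 0.6
grasp_force: 2.3
```

```bash
python3 lev.py 17 1.3 1.4 1.5 1.6 1.7 1.75
```

```text
19.675 [551.6 -23.6  51.8] [[ -25.83700386 -118.08196283]] [-4.4  1.5  2.5]
1.3 [0.001, -0.002, -0.0, -0.006, -0.001, -0.001]
1.4 [0.001, -0.002, -0.067, -0.044, -0.007, -0.001]
1.5 [0.001, -0.002, -0.133, -0.082, -0.01, -0.001]
1.6 [0.001, -0.002, -0.2, -0.121, -0.009, -0.002]
1.7 [0.001, -0.002, -0.267, -0.159, -0.004, -0.002]
1.75 [0.001, -0.002, -0.3, -0.178, -0.0, -0.002]
```

Emit:
servo_tool([
  [0,0,-0.033,-0.02,-0.003,0,0],
  [0,0,-0.066,-0.039,-0.005,0,0],
  [0,0,-0.1,-0.058,-0.007,0,0],
  [0,0,-0.133,-0.078,-0.008,0,0],
  [0,0,-0.166,-0.097,-0.008,0,0],
  [0,0,-0.2,-0.116,-0.007,0,0],
  [0,0,-0.22,-0.128,-0.006,0,0],
  [0,0,-0.24,-0.14,-0.005,0,0],
  [0,0,-0.24,-0.14,-0.005,0,0],
])

```text
t: 20.8
ee_pos: [581.0, -18.4, 52.1]
orientation: [-0.901, 3.01, -0.0]
ft_force: [0.0, -0.2, 0.4]
width: 0.9
grasp_force: 0.0
```

```bash
python3 lev.py 17 1.6 1.65 1.7 1.75 1.78
```

```text
20.8 [581.  -18.4  52.1] [[   1.9653088  -107.01082961]] [ 0.  -0.2  0.4]
1.6 [-0.0, 0.0, 0.039, 0.028, 0.008, 0.0]
1.65 [-0.0, 0.0, 0.006, 0.009, 0.004, 0.0]
1.7 [-0.0, 0.0, -0.028, -0.01, -0.0, 0.0]
1.75 [-0.0, 0.0, -0.061, -0.029, -0.003, 0.0]
1.78 [-0.0, 0.0, -0.081, -0.04, -0.005, 0.0]
```

Force is zero, so it has snapped. I'll back off, rise clear, and look.

Emit:
servo_tool([
  [0,0,0,0.05,0,0,0],
  [0,0,0,0.13,0,-0.03,0],
  [0,0,0,0.18,0,-0.15,0],
  [0,0,0,0.25,0,-0.35,0],
  [0,0,0,0.4,-0.1,-0.6,0],
  [0,0,0,0.6,-0.2,-0.8,0],
  [0,0,0,0.75,-0.25,-0.9,0],
  [0,0,0,0.8,-0.3,-0.9,0],
])

```text
t: 21.8
ee_pos: [479.1, -157.8, 233.7]
orientation: [-0.897, 3.008, -0.003]
ft_force: [-0.3, -0.3, -0.5]
width: 0.2
grasp_force: 0.0
```

Run:
```python
from h import *
from workcell import ctrl
im,d=ctrl.get_image("top");print(ctrl.get_obs()['ee_pos'])
c=np.load('top0.npz');hsv=cv2.cvtColor(im,cv2.COLOR_RGB2HSV)
red=(((hsv[:,:,0]<8)|(hsv[:,:,0]>172))&(hsv[:,:,1]>130)&(hsv[:,:,2]>70)).astype(np.uint8)
n,l,st,ce=cv2.connectedComponentsWithStats(red)
for i in range(1,n):
    if st[i,4]>5 and st[i,0]<330:
        q=P.p(ray(c,ce[i],70)[:,:2])[0]-[-40.3,-42.4];print(st[i],q,np.hypot(*q),np.arctan2(q[1],q[0])+np.radians(140))
cv2.imwrite('pics/top4.png',cv2.resize(im[115:255,195:340,::-1],None,fx=4,fy=4,interpolation=cv2.INTER_CUBIC))
```

```text
[ 479.18998726 -158.47730451  232.61507211]
[295 179   4   4  16] [ 58.76146351 -45.97123817] 74.60740132386267 1.7795836132117935
[272 187   5   5  18] [22.77267927  8.51645423] 24.31306056213928 2.8013342889243877
[267 190   3   3   7] [13.79483357 22.91566915] 26.747435875509176 3.4723812769126536
```

View pics/top4.png

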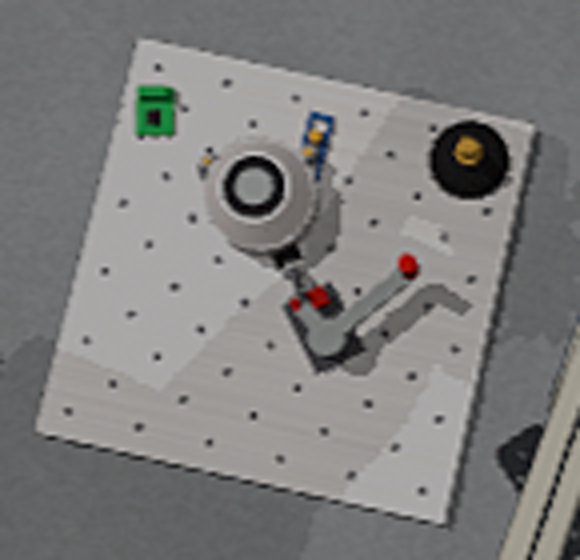

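The lever is at 1.78 rad, with the pin at crop (407,266). The pad at (287,256) presses the housing against both posts, and the bystanders are unmoved. I'll let the arm settle and hand in.

Emit:
servo_tool([
  [0,0,0,0,0,0,0],
  [0,0,0,0,0,0,0],
])

```text
t: 22.1
ee_pos: [480.0, -155.5, 230.9]
orientation: [0.902, -3.008, -0.002]
ft_force: [0.1, -0.2, 0.2]
width: 0.5
grasp_force: 0.0
```

```bash
python3 -c "
from workcell import ctrl
print(ctrl.close_job())"
```

```text
the job is handed in; nothing more can be done
None
```

I pressed the housing against both posts with the lever open, then swung the lever to 1.78 rad so the pad clamps it, and handed the job in at about 22 s; the hand-in returned no verdict.

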